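Build two die stacks for a roller height check

TASK

Set up the two V-dies for a height check over rollers, piece by piece in this order: on the blue plate first the red riser lying flat, then the short bright die upright on the riser, then the steel roller lying in that die's V; after that, the tall orange-sided die upright on the yellow plate, and last the brass roller in its V. Put each piece on the middle of what carries it (a die may face either way), and leave it released and at rest. Do not disturb the green gauge finger, the brass radius gauge or the knurled screw.

Things in the scene. Friction and masses are not known exactly. Their poses are not given: they have to be found in the camera images.
- blue_plate: fixed setting plate with a blue border, 130 x 130 mm square; its dark steel centre (90 x 90 mm) is the seat, 10 mm above the cart top (the border is 8 mm). Origin: centre of the underside, on the cart top (z = 0); z up.
- yellow_plate: fixed setting plate, the same in size as the blue one but with a yellow border. Origin: centre of the underside; z up; seat 10 mm above the origin.
- riser: loose red riser block lying flat, 70 mm (x) by 50 mm (y) by 20 mm high (z), 0.2 kg. Origin: centre of the underside; grip it across its 50 mm (y).
- short_die: loose section of bright polished steel V-die, standing upright with its V open at the top: 50 mm long (x, along the V), 34 mm wide (y), 30 mm high (z), about 0.36 kg. The 90 degree V is 20 mm wide at the top and 10 mm deep, along x. Origin: centre of the underside. Grip it across its 34 mm (y).
- tall_die: loose section of dark steel V-die with its long sides and shoulders painted orange, standing upright with its V open at the top: 50 mm long (x, along the V), 34 mm wide (y), 50 mm high (z), about 0.6 kg. The 90 degree V is 26 mm wide at the top and 13 mm deep, along x. Origin: centre of the underside. Grip it across its 34 mm (y).
- steel_roller: Loose bright steel gauge roller along x: shank 25 mm diameter, 70 mm long; 28 mm square collars 6 mm thick at the ends (82 mm overall) stop it rolling. 0.35 kg. Origin: on the axis at mid-length, 14 mm above the cart. Grip the shank's middle. Seated in the short V its axis is 37.7 mm over the die's underside, 7.7 over its top face: fingertips under 7 mm below the axis. Collars clear die ends by 10 mm.
- brass_roller: Loose brass gauge roller along x: shank 32 mm diameter, 70 mm long; 36 mm square collars 6 mm thick at the ends (82 mm overall). 0.6 kg. Origin: on the axis at mid-length, 18 mm above the cart. Grip the shank's middle. Seated in the tall V its axis is 59.6 mm over the die's underside, 9.6 over its top face: fingertips under 9 mm below the axis. Collars clear die ends by 10 mm.
- gauge_finger: bystander, loose: green anodized back gauge finger lying flat, about 80 x 22 x 20 mm high, long along its x (from -40 to +40 mm). Origin: on its underside.
- adjusting_screw: bystander, loose: knurled steel adjusting screw standing on its 32 mm head, 50 mm high. Origin: centre of the underside.
- radius_gauge: bystander, loose: flat brass radius gauge with two round ends, about 86 mm long (y) by 32 mm by 6 mm thick. Origin: underside, between the ends.

How it is judged:
On the way, in this order (a step that is already met when the one before it is completed fails the run):
1. the red riser lies on the middle of the blue plate (horizontal distance between riser and blue_plate below 0.012 m and z of riser in the frame of blue_plate between 0.007 and 0.013 m and angle between riser's own z axis and vertical below 0.08 rad and linear speed of riser below 0.02 m/s and angular speed of riser below 0.2 rad/s), for 0.2 s.
2. the short die stands on the middle of the riser (horizontal distance between short_die and riser below 0.01 m and z of short_die in the frame of riser between 0.017 and 0.023 m and angle between short_die's own z axis and vertical below 0.08 rad and linear speed of short_die below 0.02 m/s and angular speed of short_die below 0.2 rad/s), for 0.2 s.
3. the steel roller lies in the short die's V (horizontal distance between steel_roller and short_die below 0.01 m and z of steel_roller in the frame of short_die between 0.0347 and 0.0407 m and angle between the x axis of steel_roller and the x axis of short_die, either way round below 0.1 rad and linear speed of steel_roller below 0.02 m/s and angular speed of steel_roller below 0.2 rad/s), for 0.2 s.
4. the tall die stands on the middle of the yellow plate (horizontal distance between tall_die and yellow_plate below 0.012 m and z of tall_die in the frame of yellow_plate between 0.007 and 0.013 m and angle between tall_die's own z axis and vertical below 0.08 rad and linear speed of tall_die below 0.02 m/s and angular speed of tall_die below 0.2 rad/s), for 0.2 s.
5. the brass roller lies in the tall die's V (horizontal distance between brass_roller and tall_die below 0.01 m and z of brass_roller in the frame of tall_die between 0.0566 and 0.0626 m and angle between the x axis of brass_roller and the x axis of tall_die, either way round below 0.1 rad and linear speed of brass_roller below 0.02 m/s and angular speed of brass_roller below 0.2 rad/s), for 0.2 s.
At the end, for the whole second after the job is handed in: Riser flat within 12 mm of the blue plate's middle, short die upright within 10 mm of the riser's middle, tall die upright within 12 mm of the yellow plate's middle; each roller in its die's V, within 10 mm of its middle, 3 mm of seated height, 0.1 rad of the V; all at rest (all of step 1 and all of step 2 and all of step 3 and all of step 4 and all of step 5); the robot touches nothing.
It fails at once if the gauge finger is moved by more than 20 mm (distance of gauge_finger from where it was at the start of the episode above 0.02 m).
It fails at once if the adjusting screw is moved by more than 20 mm (distance of adjusting_screw from where it was at the start of the episode above 0.02 m).
It fails at once if the radius gauge is moved by more than 20 mm (distance of radius_gauge from where it was at the start of the episode above 0.02 m).
It also fails if it takes over 136 s, if anything falls off the work surface, if the arm or the gripper's body presses on something with over 40 N, if the wrist force passes 120 N, or if a joint passes its speed limit or range.

ROBOT

A 6-joint arm with a two-finger parallel gripper is mounted at the origin on the work surface. World frame = base frame: x ahead of the robot, y to its left, z up, the work surface at z = 0. Lengths are in m, angles in rad, forces in N, time in s.
With the tool pointing down it reaches from about 0.4 to 0.825 m from the base axis. Payload 7 kg.
Tool frame: the origin (TCP) lies on the centre line of the jaws, within the pads' length; the fingertips stand 22 mm ahead of it and the grasp point (between the pads) lies 3 mm ahead of it; z points along the fingers, y is the direction in which the jaws open and shut (so a half turn about z gives the same grasp; the last joint's range is limited). The gripper opens to 88 mm and grips with 3 to 60 N. Pads are 19 mm wide; open, the fingers measure 130 mm over their backs; the gripper's body (78 mm by 193 mm) begins 47 mm behind the grasp point.
Start: joints at [1.434, 0.359, 0.012, 0, -1.224, -0.288], TCP at [0.278, 0.615, 0.249] pointing down, gripper open.
Joint ranges: [-3.07, 3.07], [-1.43, 2.12], [-1.02, 1.25], [-3.03, 1.67], [-3.05, -0], [-3.03, 3.03]. Speed limits (rad/s): [2.39, 2.39, 3.01, 3.14, 3.14, 3.14].

INTERFACE

Orientations are given as [roll, pitch, yaw] about the fixed x, y, z axes, in that order (R = Rz(yaw) Ry(pitch) Rx(roll)).
In Python, from station import arm gives the robot as it stands. The module is installed in compiled form; this text tells all that it offers.
- The arm moves only by the tool arm_command, never from a script. Its argument "motion" is a list of rows, each a list of 3 entries, a list of its own where there are three numbers: the shift along the tool's x, y, z in mm, then the turn, a rotation vector about the tool's x, y, z in degrees, then the opening, from 0 (shut) to 1 (fully open). In form: [[[tx, ty, tz], [wx, wy, wz], grip], ...]. A call has 1 to 20 rows; each row shifts and turns the commanded pose from where the row before left it, along the tool's axes as they then stand; what a row does not reach is not made up. A row lasts 1/12 s, in which the tool goes at most 41.7 mm and 7.16 degrees, less where a joint would pass 70% of its speed; a pose out of reach is approached as far as the arm can. A call is refused whole if a number of a shift passes 41.7 or a number of a turn 7.16, either way. A call with a gripper value outside its range is refused whole. The fingers move at their own pace and stop on an object; "newtons" is the grip in N (left out, the last holds). Time passes only in rows, so rows that do not move let the fingers close. It gives the time, the measured TCP pose, the force and the opening at its end, in the units of the state.
- arm.get_state(): the state, without advancing time (a new reading comes with each control period).
- arm.grab_frame(name): name is "scene" or "top" or "wrist"; returns the picture (384x512x3 uint8, red, green, blue); there is no depth.
- arm.camera_info(name): a dict with "fov_y" (degrees; the focal length in pixels is half the picture's height over the tangent of half this angle, whatever the lens; pixels are square), "cx", "cy" (the principal point, pixels), "k1" (the pictures are not rectified: a ray, as slopes to the right and down, at radius r is drawn at 1 + k1 r^2 times it, then the intrinsics apply), "view" (4x4, takes a point from world to camera coordinates); the wrist camera has in their place "tool_from_camera" (4x4, takes a point from camera to tool coordinates, whose origin is the TCP and whose axes are the flange's). Camera axes: x right, y down, z forward; pixel columns grow to the right and rows downward; lengths in m; the calibration is good to about 2 mm. A picture is of the moment at which its call begins: read the wrist's pose just before it. camera_info takes no time and is no camera call.
- arm.job_done(): hands the job in, once; it reports no verdict.
The state is a dict: "t": time; "q": joint angles; "qd": joint speeds; "joint_efforts": joint torques, N m; "eef_pos": TCP position; "ee_rot": TCP orientation; "force": force on the tool from outside, world axes, zero at the start; "moment": the same for the moment, N m; "width": finger opening in m.
Only numpy, scipy, OpenCV 4.12 (cv2) and the standard library are available. Lean on these libraries where they do the work, as an engineer would, in place of code of your own. Each camera call takes 0.05 s, during which the arm holds its last target. There are 200 camera calls.

## Working session

There is one attempt and no reset: what is moved stays moved. The work goes in short steps, Python scripts to look and compute and a tool call to move; the robot and the scene stay as the last step left them, time stands still between calls to the robot, and variables do not carry over. Pictures are saved under pics/ and viewed, on a budget of 14 in all, crops included, one or two more only if the job needs it, and the job is handed in when it is done.

Besides the shell and the picture viewer there is one more tool, called in YAML: its name, and indented under it one key for each argument. arm_command: Moves the arm, as the interface text tells. Its arguments: {"type":"object","properties":{"motion":{"type":"array","items":{"type":"array"}},"newtons":{"type":"number"}},"required":["motion"]}

```bash
mkdir -p pics; cat > h.py <<'E'
import numpy as np, cv2
from station import arm
def K(i): 
    f=192/np.tan(np.radians(i['fov_y'])/2); return f
def cast(name,uv,z,st=None):
    i=arm.camera_info(name); f=K(i); uv=np.atleast_2d(uv).astype(float)
    Km=np.array([[f,0,i['cx']],[0,f,i['cy']],[0,0,1]])
    n=cv2.undistortPoints(uv[:,None],Km,np.array([i['k1'],0,0,0,0.]))[:,0]
    d=np.c_[n,np.ones(len(n))]
    if name=='wrist':
        T=pose(st)@np.array(i['tool_from_camera'])
    else: T=np.linalg.inv(np.array(i['view']))
    d=d@T[:3,:3].T; o=T[:3,3]
    return o+d*((z-o[2])/d[:,2])[:,None]
def pose(st):
    from scipy.spatial.transform import Rotation as R
    T=np.eye(4); r=np.array(st['ee_rot']); T[:3,:3]=r if r.shape==(3,3) else R.from_euler('xyz',r).as_matrix(); T[:3,3]=st['eef_pos']; return T
def grab(name,fn):
    st=arm.get_state(); im=arm.grab_frame(name); cv2.imwrite('pics/'+fn,im[:,:,::-1]); return im,st
E
python3 - <<'E'
from h import *
a,st=grab('scene','s0.png'); b,_=grab('top','t0.png')
print(st)
for n in('scene','top','wrist'): print(n,arm.camera_info(n))
c=cv2.resize(b,(800,600),interpolation=cv2.INTER_CUBIC);cv2.imwrite('pics/t0b.png',c[:,:,::-1])
E
```

```text
{'t': 0.0, 'q': array([ 1.43411383e+00,  3.59354840e-01,  1.10249139e-02, -3.51280036e-04,
       -1.22411155e+00, -2.88112610e-01]), 'qd': array([-3.49209646e-05,  2.79750239e-04, -5.11313824e-04, -1.14045919e-03,
       -6.12884467e-04, -4.23860887e-04]), 'joint_efforts': array([-5.10669415e-04, -5.82716596e+01,  2.93052578e+01,  6.99744388e+00,
        6.94673668e-03, -1.64726471e-04]), 'eef_pos': array([0.27801417, 0.61456451, 0.24762842]), 'ee_rot': array([ 3.13992148e+00, -1.50888047e-04, -4.24914613e-01]), 'force': array([-0.29495795,  0.48003748,  0.49943136]), 'moment': array([-0.00229712, -0.02224667, -0.05049531]), 'width': 0.08745402073592162}
scene {'fov_y': 50.73130028741045, 'cx': 252.26100600176468, 'cy': 191.51404994382156, 'k1': -0.12167071639718596, 'view': array([[ 0.35140055,  0.93621689,  0.00394897, -0.20918221],
       [ 0.78834462, -0.29361757, -0.54064913, -0.42378797],
       [-0.50500536,  0.19309755, -0.84123892,  1.35492428],
       [ 0.        ,  0.        ,  0.        ,  1.        ]])}
top {'fov_y': 44.93911089442946, 'cx': 252.42489889615695, 'cy': 192.89614029016417, 'k1': 0.04447292884028604, 'view': array([[ 0.00938192, -0.99986319,  0.01362261, -0.02202164],
       [-0.98794042, -0.01137388, -0.15441617,  0.57205555],
       [ 0.15454998, -0.01200961, -0.98791198,  1.03283719],
       [ 0.        ,  0.        ,  0.        ,  1.        ]])}
wrist {'fov_y': 62.92230190501205, 'cx': 256.94368859715223, 'cy': 188.2812574289809, 'k1': 0.00997956130033112, 'tool_from_camera': array([[-1.24203572e-03, -9.57839098e-01, -2.87302490e-01,
         7.73679071e-02],
       [ 9.99999101e-01, -1.33511328e-03,  1.28050042e-04,
         1.59109786e-04],
       [-5.06232707e-04, -2.87302072e-01,  9.57839894e-01,
        -1.36714476e-01],
       [ 0.00000000e+00,  0.00000000e+00,  0.00000000e+00,
         1.00000000e+00]])}
```

View pics/t0b.png

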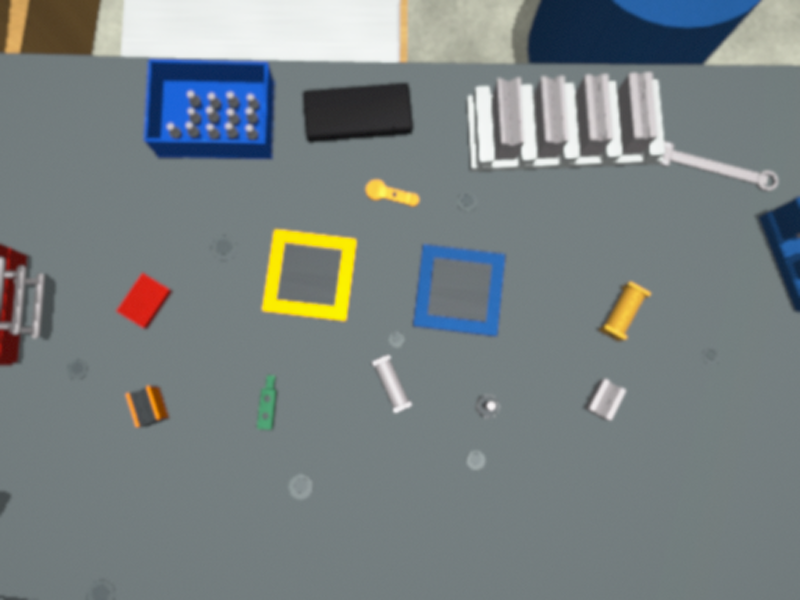

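View pics/s0.png

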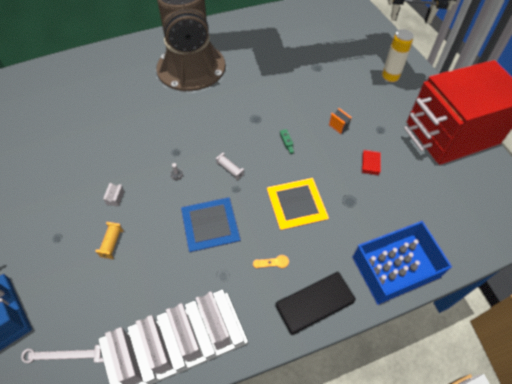

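The top view (800x600 scale) shows the riser at (144,300), tall die (146,406), yellow plate (309,275), blue plate (459,290), steel roller (392,384), brass roller (626,310), short die (606,399). The bystanders are the finger at (267,402), screw (487,405) and radius gauge (390,192). The scene view agrees with this layout.

```bash
cat > m.py <<'E'
from h import *
b=cv2.imread('pics/t0.png'); hsv=cv2.cvtColor(b,cv2.COLOR_BGR2HSV); H,S,V=[hsv[:,:,k].astype(int) for k in range(3)]
items={'riser':(144,300,30,.020,(H<8)|(H>172),S>150),'yellow':(309,275,60,.008,(H>22)&(H<35),S>150),'blue':(459,290,60,.008,(H>100)&(H<120),S>120),
'tall':(146,406,30,.050,(H>5)&(H<22),S>120),'brass':(626,310,40,.018,(H>10)&(H<28),S>110),'steel':(392,384,35,.014,V>140,S<60),'short':(606,399,28,.030,V>140,S<60),
'finger':(267,402,35,.02,(H>45)&(H<85),S>90),'screw':(487,405,16,.03,V>110,S<90),'radius':(390,192,35,.006,(H>10)&(H<30),S>110)}
for n,(u,v,r,z,c,s) in items.items():
    m=np.zeros(b.shape[:2],np.uint8); u,v,r=[int(.64*q) for q in(u,v,r)]
    w=(slice(v-r,v+r),slice(u-r,u+r)); m[w]=(c&s)[w]
    p=np.argwhere(m)[:,::-1]
    if len(p)<5: print(n,'none');continue
    P=cast('top',p,z)[:,:2]; (c0,sz,a)=cv2.minAreaRect((P*1000).astype(np.float32))
    if sz[0]<sz[1]: a+=90
    print(n,len(p),np.round(c0,0),np.round(sz,0),'long axis yaw',round((a+90)%180-90,1),'mean',np.round(P.mean(0)*1000))
E
python3 m.py
```

```text
riser 637 [574. 362.] [52. 68.] long axis yaw -30.4 mean [574. 362.]
yellow 1542 [619. 116.] [130. 130.] long axis yaw -6.4 mean [618. 115.]
blue 1437 [ 598. -116.] [129. 129.] long axis yaw -6.5 mean [ 596. -116.]
tall 250 [417. 338.] [51. 47.] long axis yaw 21.9 mean [419. 333.]
brass 540 [ 567. -367.] [39. 90.] long axis yaw -30.4 mean [ 567. -366.]
steel 420 [454. -14.] [89. 33.] long axis yaw 23.6 mean [453. -13.]
short 398 [ 433. -332.] [38. 55.] long axis yaw -28.2 mean [ 433. -332.]
finger 252 [423. 171.] [22. 76.] long axis yaw -3.9 mean [420. 171.]
screw 378 [ 423. -151.] [43. 45.] long axis yaw -89.4 mean [ 423. -152.]
radius 312 [753. -11.] [84. 32.] long axis yaw 81.0 mean [751.  -7.]
```

```bash
cat > plan.py <<'E'
import sys
from h import *
x,y,z,yaw=map(float,sys.argv[1:5])  # mm, deg
st=arm.get_state(); T=pose(st); cy=np.degrees(np.arctan2(T[1,0],T[0,0]))
turn=(yaw-cy+90)%180-90
if len(sys.argv)>5: turn=(yaw-cy+180)%360-180
ny=np.radians(cy+turn); d=np.array([x,y,z])-T[:3,3]*1000
c,s=np.cos(ny),np.sin(ny)
print('t',round(st['t'],2),'pose',np.round(T[:3,3]*1000,1),round(cy,2),'tilt',np.round(np.degrees(T[:2,2]),2),'q',np.round(st['q'],2))
print('turn wz',round(-turn,2),' then shift',np.round([c*d[0]+s*d[1],s*d[0]-c*d[1],-d[2]],1),'w',round(st['width'],4))
E
python3 plan.py 574 362 200 -30.4
```

```text
t 0.1 pose [278.1 614.6 247.7] -24.35 tilt [-0.03 -0.08] q [ 1.43  0.36  0.01 -0.   -1.22 -0.29]
turn wz 6.05  then shift [383.1  68.1  47.7] w 0.088
```

arm_command:
  motion:
    - [[0, 0, 0], [0, 0, 6.05], 1]
    - [[20, 4, 2], [0, 0, 0], 1]
    - [[33, 6, 4], [0, 0, 0], 1]
    - [[33, 6, 4], [0, 0, 0], 1]
    - [[33, 6, 4], [0, 0, 0], 1]
    - [[33, 6, 4], [0, 0, 0], 1]
    - [[33, 6, 4], [0, 0, 0], 1]
    - [[33, 6, 4], [0, 0, 0], 1]
    - [[33, 6, 4], [0, 0, 0], 1]
    - [[33, 6, 4], [0, 0, 0], 1]
    - [[33, 6, 4], [0, 0, 0], 1]
    - [[33, 5, 4], [0, 0, 0], 1]
    - [[20, 3, 3], [0, 0, 0], 1]
    - [[13, 2, 3], [0, 0, 0], 1]
    - [[0, 0, 0], [0, 0, 0], 1]
    - [[0, 0, 0], [0, 0, 0], 1]
    - [[0, 0, 0], [0, 0, 0], 1]

```text
t: 1.52
eef_pos: [0.5736, 0.3632, 0.2005]
ee_rot: [3.141, 0.0, -0.53]
force: [-0.3, 0.1, -0.6]
width: 0.0877
```

```bash
cat > w.py <<'E'
# usage: w.py file z hueLo hueHi Smin Vmin Smax u0 v0 u1 v1 : measure blob in wrist view
import sys
from h import *
def measure(im,st,z,mask):
    m=cv2.morphologyEx(mask.astype(np.uint8),cv2.MORPH_OPEN,np.ones((3,3)))
    n,l,s,c=cv2.connectedComponentsWithStats(m)
    for k in np.argsort(-s[1:,4])[:3]+1:
        p=np.argwhere(l==k)[:,::-1]; P=cast('wrist',p,z,st)[:,:2]*1000
        (c0,sz,a)=cv2.minAreaRect(P.astype(np.float32)); 
        if sz[0]<sz[1]: a+=90
        print('blob px',s[k],'ctr',np.round(c0,1),'size',np.round(sz,1),'yaw',round((a+90)%180-90,1),'mean',np.round(P.mean(0),1))
def hsv(im): return [q.astype(int) for q in cv2.split(cv2.cvtColor(im,cv2.COLOR_RGB2HSV))]
E
python3 - <<'E'
from w import *
im,st=grab('wrist','w1.png'); H,S,V=hsv(im)
measure(im,st,.02,((H<8)|(H>172))&(S>150)&(V>120))
E
python3 plan.py 574 362 200 -30.4
```

```text
blob px [ 233  138   49   66 3118] ctr [574.  362.9] size [49.2 69.3] yaw -30.5 mean [574.9 362.4]
blob px [ 52 217  13  13  85] ctr [633.4 579.2] size [ 6.8 16.9] yaw -0.0 mean [633.5 578.9]
blob px [143 327   6   6  25] ctr [472.3 579.4] size [5.9 7.3] yaw -30.7 mean [472.2 579.6]
t 1.57 pose [573.5 363.5 200.7] -30.33 tilt [0.   0.01] q [ 0.85  0.4  -0.04 -0.   -1.13  0.19]
turn wz 0.07  then shift [1.2 1.  0.7] w 0.0879
```

View pics/w1.png

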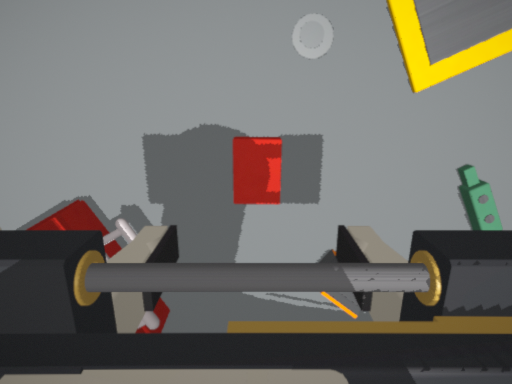

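The red riser is seen at (257,170) between the jaws and measures 49x69 mm, which matches its size. Next I descend and grip.

arm_command:
  motion:
    - [[0.7, 0.3, 15], [0, 0, -0.1], 1]
    - [[0, 0, 30], [0, 0, 0], 1]
    - [[0, 0, 30], [0, 0, 0], 1]
    - [[0, 0, 30], [0, 0, 0], 1]
    - [[0, 0, 30], [0, 0, 0], 1]
    - [[0, 0, 20], [0, 0, 0], 1]
    - [[0, 0, 12], [0, 0, 0], 1]
    - [[0, 0, 8], [0, 0, 0], 1]
    - [[0, 0, 0], [0, 0, 0], 1]
    - [[0, 0, 0], [0, 0, 0], 0.4]
    - [[0, 0, 0], [0, 0, 0], 0]
    - [[0, 0, 0], [0, 0, 0], 0]
    - [[0, 0, 0], [0, 0, 0], 0]
    - [[0, 0, 0], [0, 0, 0], 0]
    - [[0, 0, 0], [0, 0, 0], 0]
    - [[0, 0, 0], [0, 0, 0], 0]
  newtons: 30

```text
t: 2.9
eef_pos: [0.5749, 0.3621, 0.0261]
ee_rot: [-3.141, -0.0, -0.529]
force: [-0.5, 0.9, 1.9]
width: 0.0497
```

```bash
python3 plan.py 598 -116 160 -6.5
```

```text
t 2.9 pose [574.9 362.1  26.1] -30.29 tilt [0.04 0.03] q [ 0.85  0.56 -0.21  0.   -0.79  0.19]
turn wz -23.79  then shift [  77.1  472.4 -133.9] w 0.0497
```

arm_command:
  motion:
    - [[0, 0, -12], [0, 0, 0], 0]
    - [[0, 0, -30], [0, 0, -5.9], 0]
    - [[0, 0, -32], [0, 0, -6], 0]
    - [[0, 0, -32], [0, 0, -6], 0]
    - [[0, 0, -28], [0, 0, -5.9], 0]
    - [[4, 22, 0], [0, 0, 0], 0]
    - [[6, 36, 0], [0, 0, 0], 0]
    - [[6, 36, 0], [0, 0, 0], 0]
    - [[6, 36, 0], [0, 0, 0], 0]
    - [[6, 36, 0], [0, 0, 0], 0]
    - [[6, 36, 0], [0, 0, 0], 0]
    - [[6, 36, 0], [0, 0, 0], 0]
    - [[6, 36, 0], [0, 0, 0], 0]
    - [[6, 36, 0], [0, 0, 0], 0]
    - [[6, 36, 0], [0, 0, 0], 0]
    - [[6, 36, 0], [0, 0, 0], 0]
    - [[6, 36, 0], [0, 0, 0], 0]
    - [[5, 32, 0], [0, 0, 0], 0]
    - [[2, 12, 0], [0, 0, 0], 0]
    - [[0, 10, 0], [0, 0, 0], 0]

```text
t: 4.57
eef_pos: [0.5975, -0.1176, 0.16]
ee_rot: [-3.142, 0.0, -0.116]
force: [-0.2, 0.7, -1.1]
width: 0.0499
```

arm_command:
  motion:
    - [[0, 0, 0], [0, 0, 0], 0]
    - [[0, 0, 0], [0, 0, 0], 0]
    - [[0, 0, 0], [0, 0, 0], 0]

```text
t: 4.82
eef_pos: [0.5978, -0.1148, 0.1598]
ee_rot: [-3.141, -0.0, -0.113]
force: [-0.5, 0.2, -1.6]
width: 0.0497
```

```bash
python3 - <<'E'
from w import *
im,st=grab('wrist','w2.png'); H,S,V=hsv(im)
measure(im,st,.008,(H>100)&(H<120)&(S>120))
E
python3 plan.py 598 -116 160 -6.5
```

```text
blob px [ 188  110  143  116 6370] ctr [ 605.8 -117.6] size [128.5 111.1] yaw 83.5 mean [ 626.4 -121. ]
t 4.87 pose [ 597.9 -114.6  159.7] -6.42 tilt [0.01 0.01] q [ 0.13  0.32 -0.26 -0.   -0.99  1.33]
turn wz 0.08  then shift [ 0.3  1.4 -0.3] w 0.0498
```

View pics/w2.png

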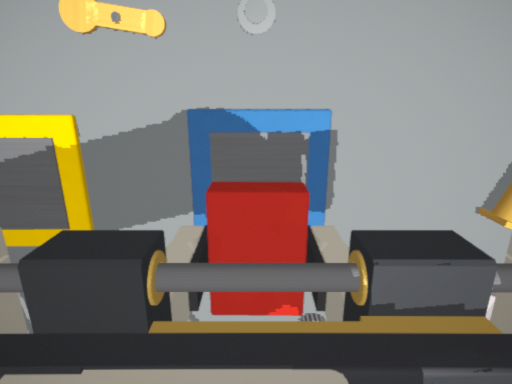

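The view shows the riser held over the blue plate, with the plate's far edge at row 110. The plate centre comes out at about (597,-116.3). Lowering now.

arm_command:
  motion:
    - [[0.8, 1.7, 10], [0, 0, 0], 0]
    - [[0, 0, 25], [0, 0, 0], 0]
    - [[0, 0, 25], [0, 0, 0], 0]
    - [[0, 0, 25], [0, 0, 0], 0]
    - [[0, 0, 15], [0, 0, 0], 0]
    - [[0, 0, 10], [0, 0, 0], 0]
    - [[0, 0, 5], [0, 0, 0], 0]
    - [[0, 0, 3], [0, 0, 0], 0]
    - [[0, 0, 2], [0, 0, 0], 0]
    - [[0, 0, 2], [0, 0, 0], 0]
    - [[0, 0, 0], [0, 0, 0], 0]
    - [[0, 0, 0], [0, 0, 0], 0]

```text
t: 5.87
eef_pos: [0.5988, -0.1175, 0.0383]
ee_rot: [-3.141, -0.001, -0.113]
force: [-0.2, 0.8, -0.3]
width: 0.0495
```

```bash
python3 plan.py 598.5 -116.4 36.1 -6.5; python3 -c "
from h import *
print(arm.get_state()['force'])"
```

```text
t 5.87 pose [ 598.8 -117.5   38.3] -6.49 tilt [0.07 0.01] q [ 0.13  0.46 -0.37  0.   -0.74  1.33]
turn wz 0.01  then shift [-0.4 -1.   2.2] w 0.0495
[-0.19004799  0.81612532 -0.33474643]
```

arm_command:
  motion:
    - [[-0.4, -1, 1], [0, 0, 0], 0]
    - [[0, 0, 1], [0, 0, 0], 0]
    - [[0, 0, 0], [0, 0, 0], 0]
    - [[0, 0, 0], [0, 0, 0], 0]

```text
t: 6.2
eef_pos: [0.5984, -0.1164, 0.036]
ee_rot: [-3.141, -0.001, -0.113]
force: [-1.1, 1.0, 3.2]
width: 0.05
```

arm_command:
  motion:
    - [[0, 0, 0], [0, 0, 0], 0.65]
    - [[0, 0, 0], [0, 0, 0], 0.8]
    - [[0, 0, 0], [0, 0, 0], 1]
    - [[0, 0, 0], [0, 0, 0], 1]
    - [[0, 0, 0], [0, 0, 0], 1]
    - [[0, 0, -15], [0, 0, 0], 1]
    - [[0, 0, -30], [0, 0, 0], 1]
    - [[0, 0, -35], [0, 0, 0], 1]
    - [[0, 0, -35], [0, 0, 0], 1]
    - [[0, 0, -30], [0, 0, 0], 1]
    - [[0, 0, -20], [0, 0, 0], 1]
    - [[0, 0, 0], [0, 0, 0], 1]
    - [[0, 0, 0], [0, 0, 0], 1]
    - [[0, 0, 0], [0, 0, 0], 1]

```text
t: 7.37
eef_pos: [0.5976, -0.1164, 0.1999]
ee_rot: [-3.141, 0.001, -0.114]
force: [1.1, -0.1, 0.3]
width: 0.0878
```

```bash
python3 - <<'E'
from w import *
im,st=grab('wrist','w3.png'); H,S,V=hsv(im)
measure(im,st,.03,((H<8)|(H>172))&(S>150)&(V>120))
measure(im,st,.008,(H>100)&(H<120)&(S>120))
E
python3 plan.py 433 -332 200 -28.2
```

```text
blob px [ 232  140   51   68 3343] ctr [ 597.1 -116.5] size [49.8 69.5] yaw -6.6 mean [ 598.4 -116.5]
blob px [ 194  108  127  117 6988] ctr [ 597.5 -116.7] size [128.5 127.3] yaw 83.4 mean [ 603.3 -117.4]
t 7.42 pose [ 597.4 -116.4  199.4] -6.5 tilt [-0.11  0.01] q [ 0.13  0.29 -0.21 -0.   -1.08  1.33]
turn wz 21.7  then shift [-43.  267.7  -0.6] w 0.087
```

The riser is at (597.1,-116.5) and the plate centre at (597.5,-116.7), so they agree to under 1 mm. On to the short die.

arm_command:
  motion:
    - [[0, 0, 0], [0, 0, 5.4], 1]
    - [[0, 0, 0], [0, 0, 5.4], 1]
    - [[0, 0, 0], [0, 0, 5.4], 1]
    - [[0, 0, 0], [0, 0, 5.5], 1]
    - [[-3, 20, 0], [0, 0, 0], 1]
    - [[-6, 36, 0], [0, 0, 0], 1]
    - [[-6, 36, 0], [0, 0, 0], 1]
    - [[-6, 36, 0], [0, 0, 0], 1]
    - [[-6, 36, 0], [0, 0, 0], 1]
    - [[-6, 36, 0], [0, 0, 0], 1]
    - [[-6, 36, 0], [0, 0, 0], 1]
    - [[-3, 20, 0], [0, 0, 0], 1]
    - [[-1, 12, 0], [0, 0, 0], 1]
    - [[0, 0, 0], [0, 0, 0], 1]
    - [[0, 0, 0], [0, 0, 0], 1]
    - [[0, 0, 0], [0, 0, 0], 1]

```text
t: 8.75
eef_pos: [0.4339, -0.3319, 0.1999]
ee_rot: [3.142, 0.001, -0.492]
force: [0.2, 0.9, 0.1]
width: 0.0871
```

```bash
python3 - <<'E'
from w import *
im,st=grab('wrist','w4.png'); H,S,V=hsv(im); m=(S<60)&(V>150); m[225:]=0
measure(im,st,.03,m)
E
python3 plan.py 433 -332 200 -28.2
```

```text
blob px [267 153  10  47 350] ctr [ 424.7 -344. ] size [ 8.5 48. ] yaw -29.5 mean [ 425.3 -344.2]
blob px [242 153   6  46 272] ctr [ 438.2 -320.1] size [ 5.1 46.8] yaw -28.8 mean [ 438.6 -320.5]
blob px [366  30  19  13 119] ctr [ 495.1 -483.2] size [18.1  7.9] yaw 46.2 mean [ 494.6 -483.4]
t 8.8 pose [ 434.2 -331.7  200.1] -28.14 tilt [-0.04  0.02] q [-0.29  0.19 -0.34 -0.   -1.04  1.37]
turn wz 0.06  then shift [-0.9  0.8  0.1] w 0.0878
```

View pics/w4.png

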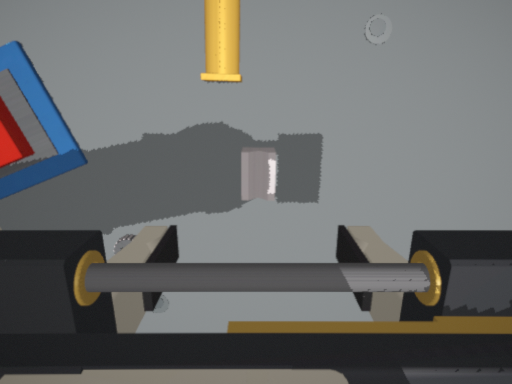

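The short die is at (259,173), spanning u 241–277 and v 148–200. I'll segment it by its warm tint.

```bash
python3 - <<'E'
from w import *
im=cv2.imread('pics/w4.png')[:,:,::-1].copy().astype(int); st=arm.get_state()
print(im[173,246],im[173,255],im[173,266],im[173,272],im[150,258],im[110,258],im[173,220])
m=(im[:,:,0]-im[:,:,1]>-1)&(im.max(2)>60); w=np.zeros_like(m); w[120:224,200:320]=1
measure(im,st,.03,m&w)
g=cast('wrist',[[241,175],[277,175],[259,154],[259,200]],.03,st)*1000; print(g.round(1))
E
```

```text
[154 146 147] [138 131 132] [139 132 132] [236 227 228] [122 116 116] [141 145 146] [92 94 95]
blob px [ 241  147   36   54 1849] ctr [ 433.4 -333.2] size [34.9 55.4] yaw -29.1 mean [ 434.5 -333.4]
[[ 440.9 -317.4   30. ]
 [ 423.8 -349.4   30. ]
 [ 451.2 -343.5   30. ]
 [ 408.9 -320.8   30. ]]
```

```bash
python3 plan.py 431.2 -332 28 -29.1
```

```text
t 8.8 pose [ 434.2 -331.7  200.1] -28.14 tilt [-0.04  0.02] q [-0.29  0.19 -0.34 -0.   -1.04  1.37]
turn wz 0.96  then shift [ -2.4   1.7 172.1] w 0.0878
```

arm_command:
  motion:
    - [[0, 0, 0], [0, 0, 0.95], 1]
    - [[-2.4, 1.7, 15], [0, 0, 0], 1]
    - [[0, 0, 30], [0, 0, 0], 1]
    - [[0, 0, 30], [0, 0, 0], 1]
    - [[0, 0, 30], [0, 0, 0], 1]
    - [[0, 0, 30], [0, 0, 0], 1]
    - [[0, 0, 20], [0, 0, 0], 1]
    - [[0, 0, 12], [0, 0, 0], 1]
    - [[0, 0, 5], [0, 0, 0], 1]
    - [[0, 0, 0], [0, 0, 0], 1]
    - [[0, 0, 0], [0, 0, 0], 0.5]
    - [[0, 0, 0], [0, 0, 0], 0.3]
    - [[0, 0, 0], [0, 0, 0], 0]
    - [[0, 0, 0], [0, 0, 0], 0]
    - [[0, 0, 0], [0, 0, 0], 0]
    - [[0, 0, 0], [0, 0, 0], 0]
    - [[0, 0, 0], [0, 0, 0], 0]
    - [[0, 0, 0], [0, 0, 0], 0]
  newtons: 35

```text
t: 10.3
eef_pos: [0.4307, -0.3327, 0.0287]
ee_rot: [-3.142, -0.0, -0.509]
force: [-0.2, 0.1, 0.1]
width: 0.0395
```

```bash
python3 plan.py 597.1 -116.5 160 -6.5
```

```text
t 10.3 pose [ 430.7 -332.7   28.7] -29.15 tilt [ 0.01 -0.  ] q [-0.3   0.39 -0.53 -0.   -0.65  1.36]
turn wz -22.65  then shift [ 140.9 -233.7 -131.3] w 0.0395
```

arm_command:
  motion:
    - [[0, 0, 0], [0, 0, 0], 0]
    - [[0, 0, 0], [0, 0, 0], 0]
    - [[0, 0, 0], [0, 0, 0], 0]
    - [[0, 0, 0], [0, 0, 0], 0]

```text
t: 10.63
eef_pos: [0.4308, -0.3327, 0.0286]
ee_rot: [-3.142, -0.0, -0.509]
force: [1.3, 1.3, 1.4]
width: 0.0339
```

arm_command:
  motion:
    - [[0, 0, -12], [0, 0, 0], 0]
    - [[0, 0, -30], [0, 0, -5.6], 0]
    - [[0, 0, -32], [0, 0, -5.7], 0]
    - [[0, 0, -32], [0, 0, -5.7], 0]
    - [[0, 0, -25], [0, 0, -5.7], 0]
    - [[10, -17, 0], [0, 0, 0], 0]
    - [[20, -33, 0], [0, 0, 0], 0]
    - [[20, -33, 0], [0, 0, 0], 0]
    - [[20, -33, 0], [0, 0, 0], 0]
    - [[20, -33, 0], [0, 0, 0], 0]
    - [[20, -33, 0], [0, 0, 0], 0]
    - [[16, -27, 0], [0, 0, 0], 0]
    - [[9, -15, 0], [0, 0, 0], 0]
    - [[6, -9.7, 0], [0, 0, 0], 0]
    - [[0, 0, 0], [0, 0, 0], 0]
    - [[0, 0, 0], [0, 0, 0], 0]
    - [[0, 0, 0], [0, 0, 0], 0]

```text
t: 12.05
eef_pos: [0.5959, -0.1171, 0.1591]
ee_rot: [3.141, 0.001, -0.113]
force: [0.1, 0.0, -3.8]
width: 0.0338
```

```bash
python3 plan.py 597.1 -116.5 58.7 -6.5;python3 - <<'E'
from w import *
im,st=grab('wrist','w5.png'); H,S,V=hsv(im)
measure(im,st,.03,((H<8)|(H>172))&(S>150)&(V>100))
E
```

```text
t 12.05 pose [ 595.9 -117.1  159.1] -6.49 tilt [-0.08 -0.  ] q [ 0.13  0.32 -0.26 -0.   -0.99  1.33]
turn wz 0.01  then shift [  1.1  -0.8 100.4] w 0.0338
blob px [ 228  143   57   50 2820] ctr [ 611.6 -117.9] size [49.2 43.5] yaw 83.4 mean [ 611.9 -118. ]
```

View pics/w5.png

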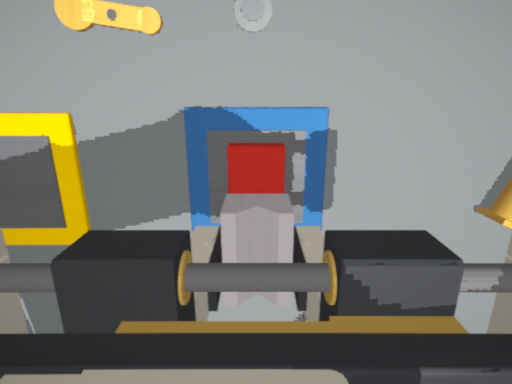

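The die is held upright above the riser, whose far part is visible at (257,168). Lowering.

arm_command:
  motion:
    - [[1.1, -0.8, 10], [0, 0, 0], 0]
    - [[0, 0, 25], [0, 0, 0], 0]
    - [[0, 0, 25], [0, 0, 0], 0]
    - [[0, 0, 18], [0, 0, 0], 0]
    - [[0, 0, 10], [0, 0, 0], 0]
    - [[0, 0, 5], [0, 0, 0], 0]
    - [[0, 0, 3], [0, 0, 0], 0]
    - [[0, 0, 1], [0, 0, 0], 0]
    - [[0, 0, 0], [0, 0, 0], 0]
    - [[0, 0, 0], [0, 0, 0], 0]
    - [[0, 0, 0], [0, 0, 0], 0]

```text
t: 13.02
eef_pos: [0.5988, -0.1155, 0.0636]
ee_rot: [-3.141, -0.002, -0.112]
force: [-0.3, 0.4, -3.6]
width: 0.0336
```

```bash
python3 plan.py 597.1 -116.5 58.7 -6.5
```

```text
t 13.02 pose [ 598.8 -115.5   63.6] -6.43 tilt [0.1  0.01] q [ 0.13  0.43 -0.35  0.   -0.79  1.33]
turn wz 0.07  then shift [-1.6  1.2  4.9] w 0.0336
```

arm_command:
  motion:
    - [[-1.5, 1, 2], [0, 0, 0], 0]
    - [[0, 0, 2], [0, 0, 0], 0]
    - [[0, 0, 1], [0, 0, 0], 0]
    - [[0, 0, 0.5], [0, 0, 0], 0]
    - [[0, 0, 0], [0, 0, 0], 0]
    - [[0, 0, 0], [0, 0, 0], 0]

```text
t: 13.52
eef_pos: [0.5966, -0.1164, 0.0587]
ee_rot: [3.141, -0.001, -0.112]
force: [-4.8, 1.8, 9.8]
width: 0.0338
```

arm_command:
  motion:
    - [[0, 0, 0], [0, 0, 0], 0.45]
    - [[0, 0, 0], [0, 0, 0], 0.6]
    - [[0, 0, 0], [0, 0, 0], 0.9]
    - [[0, 0, 0], [0, 0, 0], 0.9]
    - [[0, 0, 0], [0, 0, 0], 0.9]
    - [[0, 0, -15], [0, 0, 0], 1]
    - [[0, 0, -30], [0, 0, 0], 1]
    - [[0, 0, -35], [0, 0, 0], 1]
    - [[0, 0, -35], [0, 0, 0], 1]
    - [[0, 0, -25], [0, 0, 0], 1]
    - [[0, 0, 0], [0, 0, 0], 1]
    - [[0, 0, 0], [0, 0, 0], 1]
    - [[0, 0, 0], [0, 0, 0], 1]

```text
t: 14.6
eef_pos: [0.5961, -0.1163, 0.1965]
ee_rot: [-3.141, 0.001, -0.113]
force: [0.1, 0.1, -0.3]
width: 0.0874
```

```bash
cat > die.py <<'E'
from w import *
import sys
im,st=grab('wrist',sys.argv[1]); im=im.astype(int)
m=(im[:,:,0]-im[:,:,1]>2)&(im[:,:,0]-im[:,:,1]<25)&(im.max(2)>60); w=np.zeros_like(m); w[100:224,200:320]=1
measure(im,st,float(sys.argv[2]),m&w)
H,S,V=hsv(im.astype(np.uint8)); measure(im,st,.03,((H<8)|(H>172))&(S>150)&(V>100))
E
python3 die.py w6.png .06; python3 plan.py 454 -14 200 23.6
```

```text
blob px [ 239  151   37   58 2070] ctr [ 598.9 -116.7] size [32.9 53.2] yaw -6.5 mean [ 600.  -116.8]
blob px [ 232  138   51   70 1222] ctr [ 598.1 -116.6] size [49.6 70.6] yaw -7.8 mean [ 610.7 -117.8]
t 14.65 pose [ 595.8 -116.4  195.9] -6.45 tilt [-0.11  0.01] q [ 0.13  0.29 -0.22 -0.   -1.07  1.33]
turn wz -30.05  then shift [ -89.  -150.6   -4.1] w 0.0879
```

View pics/w6.png

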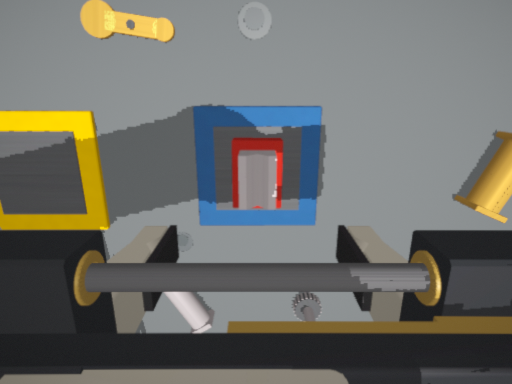

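The die stands centred on the riser at (259,180), to about 1 mm. Next is the steel roller.

arm_command:
  motion:
    - [[0, 0, 0], [0, 0, -6], 1]
    - [[0, 0, 0], [0, 0, -6], 1]
    - [[0, 0, 0], [0, 0, -6], 1]
    - [[0, 0, 0], [0, 0, -6], 1]
    - [[0, 0, 0], [0, 0, -6], 1]
    - [[-9, -15, -1], [0, 0, 0], 1]
    - [[-18, -30, -1], [0, 0, 0], 1]
    - [[-18, -30, -1], [0, 0, 0], 1]
    - [[-18, -30, -1], [0, 0, 0], 1]
    - [[-14, -24, 0], [0, 0, 0], 1]
    - [[-8, -14, 0], [0, 0, 0], 1]
    - [[-4, -7.6, 0], [0, 0, 0], 1]
    - [[0, 0, 0], [0, 0, 0], 1]
    - [[0, 0, 0], [0, 0, 0], 1]
    - [[0, 0, 0], [0, 0, 0], 1]

```text
t: 15.9
eef_pos: [0.4554, -0.0142, 0.2007]
ee_rot: [3.141, 0.001, 0.411]
force: [0.1, -0.2, -1.0]
width: 0.0878
```

```bash
python3 die.py w7.png .014; python3 plan.py 454 -14 31 23.6 
```

```text
blob px [ 240  134   30   81 1957] ctr [449.3 -14.3] size [88.3 28.7] yaw 25.0 mean [450.4 -13.4]
blob px [ 371   32   63   95 1790] ctr [ 595.2 -113.5] size [54.4 71.3] yaw -6.9 mean [ 588.5 -100.9]
t 15.95 pose [455.5 -14.3 200.6] 23.53 tilt [-0.04 -0.03] q [ 0.4   0.03 -0.52  0.   -1.02  1.58]
turn wz -0.07  then shift [ -1.2  -0.9 169.6] w 0.0878
```

View pics/w7.png

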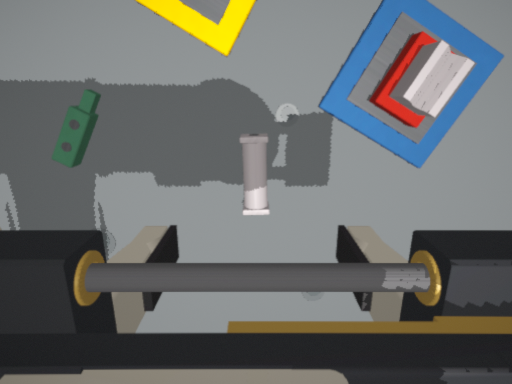

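The roller is at (256,174): far collar v≈135–140, near collar v≈208–214. I'll check its ends using intensity profiles.

```bash
python3 - <<'E'
from w import *
im=cv2.imread('pics/w7.png').astype(int); st=arm.get_state(); g=im.sum(2)//3
for u in (243,245,266): print(u,g[130:146,u],g[203:218,u])
for v in (134,138,142,175,210,213): print(v,g[v,234:274])
for z in(0,.014,.0265,.028): print(z,(cast('wrist',[[255,134],[255,140],[256,208],[256,214.5]],z,st)*1000).round(1)[:,:2].tolist())
print((cast('wrist',[[243,160],[266,160],[245.5,195],[266.5,195]],.014,st)*1000).round(1)[:,:2].tolist())
E
```

```text
243 [ 98  98  97 103 112 117 123 138 156 157 156 157 149 126 125 125] [128 123 132 129 128 125 137 178 214 215 208 197 160 150 150]
245 [ 99  98  98 103 113 119 125 142 158 158 156 154 146 129 135 137] [157 159 156 146 128 124 156 210 235 232 228 215 165 150 150]
266 [ 97  98  99 108 115 114 127 153 155 153 152 147 132 113 112 111] [166 167 164 151 124 127 182 237 239 231 217 189 156 150 150]
134 [ 99  98  98  98  98  98 101 107 111 112 114 113 115 117 114 100  87  85
  79  76  77  77  78  83  94 108 113 115 116 115 116 115 115 107  99  97
  98  98  99  97]
138 [ 98  98  99  98 100 120 145 156 155 156 156 158 158 157 156 156 155 155
 157 157 159 158 155 155 156 156 157 158 158 158 158 157 155 140 113 100
  98  98  98  98]
142 [ 98  98  97  98  99 108 133 143 146 149 148 146 145 146 147 147 148 148
 148 145 143 142 142 145 147 149 150 148 145 141 138 136 132 118 103  98
  98  98  98  99]
175 [ 98  98  97  98  98  97  98  98 100 112 125 131 136 140 144 149 152 152
 154 153 153 152 152 153 152 151 149 147 144 140 136 129 115 101  99  98
  98  99  98  98]
210 [151 151 150 150 150 150 150 150 151 178 203 210 211 205 208 216 216 207
 210 218 221 223 226 228 227 227 229 231 233 235 236 237 237 234 215 178
 153 150 150 150]
213 [150 151 150 150 151 150 150 152 168 208 226 228 228 228 226 225 224 223
 223 225 225 224 221 220 220 221 222 222 223 222 219 217 217 218 209 181
 154 150 150 150]
0 [[487.9, 2.2], [482.1, -0.3], [411.2, -32.1], [403.9, -35.3]]
0.014 [[489.5, 2.8], [483.9, 0.4], [416.0, -30.1], [409.0, -33.1]]
0.0265 [[491.0, 3.4], [485.6, 1.0], [420.3, -28.3], [413.6, -31.2]]
0.028 [[491.1, 3.4], [485.8, 1.1], [420.8, -28.1], [414.1, -31.0]]
[[459.7, 3.7], [469.3, -18.5], [425.2, -13.7], [434.3, -34.6]]
```

```bash
python3 plan.py 451 -13.8 31 25 
```

```text
t 15.95 pose [455.5 -14.3 200.6] 23.53 tilt [-0.04 -0.03] q [ 0.4   0.03 -0.52  0.   -1.02  1.58]
turn wz -1.47  then shift [ -3.9  -2.3 169.6] w 0.0878
```

arm_command:
  motion:
    - [[0, 0, 0], [0, 0, -1.45], 1]
    - [[-3.9, -2.3, 15], [0, 0, 0], 1]
    - [[0, 0, 30], [0, 0, 0], 1]
    - [[0, 0, 30], [0, 0, 0], 1]
    - [[0, 0, 30], [0, 0, 0], 1]
    - [[0, 0, 30], [0, 0, 0], 1]
    - [[0, 0, 18], [0, 0, 0], 1]
    - [[0, 0, 11], [0, 0, 0], 0.8]
    - [[0, 0, 5.5], [0, 0, 0], 0.6]
    - [[0, 0, 0], [0, 0, 0], 0.5]
    - [[0, 0, 0], [0, 0, 0], 0.4]
    - [[0, 0, 0], [0, 0, 0], 0.3]
    - [[0, 0, 0], [0, 0, 0], 0]
    - [[0, 0, 0], [0, 0, 0], 0]
    - [[0, 0, 0], [0, 0, 0], 0]
    - [[0, 0, 0], [0, 0, 0], 0]
    - [[0, 0, 0], [0, 0, 0], 0]
    - [[0, 0, 0], [0, 0, 0], 0]
    - [[0, 0, 0], [0, 0, 0], 0]
    - [[0, 0, 0], [0, 0, 0], 0]
  newtons: 35

```text
t: 17.62
eef_pos: [0.4504, -0.0135, 0.0318]
ee_rot: [3.141, -0.0, 0.437]
force: [-1.3, 0.3, 4.9]
width: 0.0241
```

arm_command:
  motion:
    - [[0, 0, 0], [0, 0, 0], 0]
    - [[0, 0, 0], [0, 0, 0], 0]
    - [[0, 0, 0], [0, 0, 0], 0]

```text
t: 17.87
eef_pos: [0.4505, -0.0135, 0.0318]
ee_rot: [3.141, -0.0, 0.437]
force: [-1.7, -0.4, 5.4]
width: 0.0239
```

```bash
python3 plan.py 597.3 -116.6 160 -6.5 
```

```text
t 17.87 pose [450.5 -13.5  31.8] 25.02 tilt [0.02 0.  ] q [ 0.41  0.27 -0.74  0.   -0.57  1.6 ]
turn wz 31.52  then shift [ 157.6   85.8 -128.2] w 0.0239
```

arm_command:
  motion:
    - [[0, 0, -8], [0, 0, 0], 0]
    - [[0, 0, -25], [0, 0, 0], 0]
    - [[0, 0, -30], [0, 0, 6.3], 0]
    - [[0, 0, -30], [0, 0, 6.3], 0]
    - [[0, 0, -25], [0, 0, 6.3], 0]
    - [[0, 0, -10], [0, 0, 6.3], 0]
    - [[0, 0, 0], [0, 0, 6.3], 0]
    - [[13, 7, 0], [0, 0, 0], 0]
    - [[26, 14, 0], [0, 0, 0], 0]
    - [[28, 15.5, 0], [0, 0, 0], 0]
    - [[28, 15.5, 0], [0, 0, 0], 0]
    - [[28, 15.5, 0], [0, 0, 0], 0]
    - [[18, 10, 0], [0, 0, 0], 0]
    - [[10, 5.3, 0], [0, 0, 0], 0]
    - [[6, 3, 0], [0, 0, 0], 0]
    - [[0, 0, 0], [0, 0, 0], 0]
    - [[0, 0, 0], [0, 0, 0], 0]
    - [[0, 0, 0], [0, 0, 0], 0]

```text
t: 19.37
eef_pos: [0.5955, -0.1158, 0.1596]
ee_rot: [-3.141, 0.001, -0.113]
force: [-0.4, 0.7, -3.7]
width: 0.0241
```

```bash
python3 plan.py 597.1 -116.6 85.5 -6.5; python3 -c "
from h import *
grab('wrist','w8.png')"
```

```text
t 19.37 pose [ 595.5 -115.8  159.6] -6.47 tilt [-0.04  0.02] q [ 0.13  0.32 -0.26 -0.   -0.99  1.33]
turn wz 0.03  then shift [ 1.7  0.6 74.1] w 0.0241
```

View pics/w8.png

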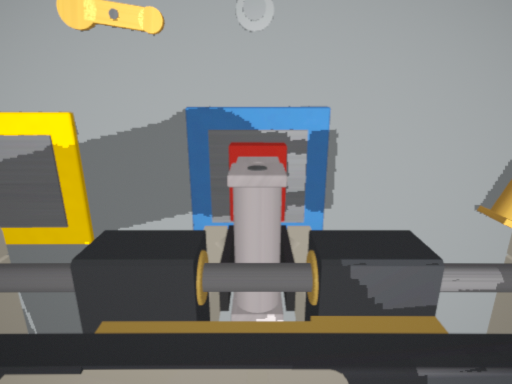

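The roller is level in the jaws, collars at (258,172) and about (258,305), aligned over the die. Lowering to just above the seat.

arm_command:
  motion:
    - [[0.5, 0.6, 10], [0, 0, 0], 0]
    - [[0, 0, 20], [0, 0, 0], 0]
    - [[0, 0, 20], [0, 0, 0], 0]
    - [[0, 0, 12], [0, 0, 0], 0]
    - [[0, 0, 6], [0, 0, 0], 0]
    - [[0, 0, 0], [0, 0, 0], 0]
    - [[0, 0, 0], [0, 0, 0], 0]
    - [[0, 0, 0], [0, 0, 0], 0]

```text
t: 20.08
eef_pos: [0.5977, -0.117, 0.0925]
ee_rot: [-3.142, -0.002, -0.113]
force: [-0.1, 0.2, -4.0]
width: 0.0241
```

```bash
python3 plan.py 597.1 -116.6 85.5 -6.5
```

```text
t 20.08 pose [ 597.7 -117.    92.5] -6.46 tilt [ 0.09 -0.01] q [ 0.13  0.39 -0.33  0.   -0.85  1.33]
turn wz 0.04  then shift [-0.6 -0.4  7. ] w 0.0241
```

arm_command:
  motion:
    - [[-0.5, -0.4, 2], [0, 0, 0], 0]
    - [[0, 0, 2], [0, 0, 0], 0]
    - [[0, 0, 1.5], [0, 0, 0], 0]
    - [[0, 0, 1], [0, 0, 0], 0]
    - [[0, 0, 0.5], [0, 0, 0], 0]
    - [[0, 0, 0], [0, 0, 0], 0]
    - [[0, 0, 0], [0, 0, 0], 0]

```text
t: 20.67
eef_pos: [0.5968, -0.1166, 0.0855]
ee_rot: [-3.142, -0.001, -0.113]
force: [-4.4, 2.7, 5.6]
width: 0.0241
```

Contact at the expected height. Releasing slowly, then lifting.

arm_command:
  motion:
    - [[0, 0, 0], [0, 0, 0], 0.3]
    - [[0, 0, 0], [0, 0, 0], 0.33]
    - [[0, 0, 0], [0, 0, 0], 0.4]
    - [[0, 0, 0], [0, 0, 0], 0.6]
    - [[0, 0, 0], [0, 0, 0], 0.9]
    - [[0, 0, 0], [0, 0, 0], 0.9]
    - [[0, 0, 0], [0, 0, 0], 0.9]
    - [[0, 0, -12], [0, 0, 0], 1]
    - [[0, 0, -25], [0, 0, 0], 1]
    - [[0, 0, -30], [0, 0, 0], 1]
    - [[0, 0, -30], [0, 0, 0], 1]
    - [[0, 0, -15], [0, 0, 0], 1]
    - [[0, 0, 0], [0, 0, 0], 1]
    - [[0, 0, 0], [0, 0, 0], 1]

```text
t: 21.83
eef_pos: [0.597, -0.1166, 0.1976]
ee_rot: [-3.141, -0.002, -0.113]
force: [-0.4, -0.8, -1.1]
width: 0.0872
```

```bash
python3 plan.py 417 338 200 21.9; python3 die.py w9.png .0677
```

```text
t 21.83 pose [ 597.  -116.6  197.6] -6.49 tilt [0.13 0.02] q [ 0.13  0.29 -0.21 -0.   -1.07  1.33]
turn wz -28.39  then shift [   2.6 -488.9   -2.4] w 0.0872
blob px [ 239  137   37   87 2902] ctr [ 600.6 -117.1] size [32.2 78.5] yaw -6.6 mean [ 602.2 -117.1]
blob px [232 139   8  69 398] ctr [600.7 -95.4] size [ 6.8 70. ] yaw -7.9 mean [603.9 -95.2]
blob px [274 140   9  69 377] ctr [ 594.8 -137.6] size [ 7.8 70.1] yaw -5.2 mean [ 598.9 -138.6]
```

View pics/w9.png

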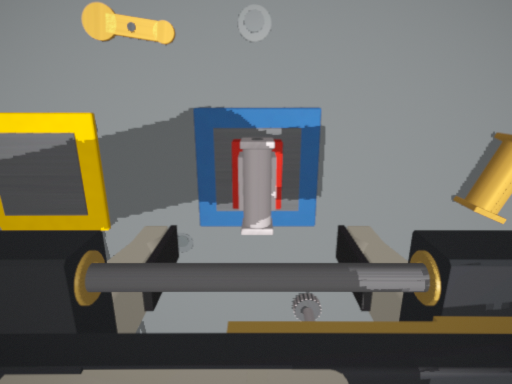

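The steel roller sits in the V at (257,185), aligned. Next is the tall die.

arm_command:
  motion:
    - [[0, 0, 0], [0, 0, -7.1], 1]
    - [[0, 0, 0], [0, 0, -7.1], 1]
    - [[0, 0, 0], [0, 0, -7.1], 1]
    - [[0, 0, 0], [0, 0, -7.1], 1]
    - [[0, -20, 0], [0, 0, 0], 1]
    - [[0, -37, 0], [0, 0, 0], 1]
    - [[0, -37, 0], [0, 0, 0], 1]
    - [[0, -37, 0], [0, 0, 0], 1]
    - [[0, -37, 0], [0, 0, 0], 1]
    - [[0, -37, 0], [0, 0, 0], 1]
    - [[0, -37, 0], [0, 0, 0], 1]
    - [[0, -37, 0], [0, 0, 0], 1]
    - [[0, -37, 0], [0, 0, 0], 1]
    - [[0, -37, 0], [0, 0, 0], 1]
    - [[1, -37, 0], [0, 0, 0], 1]
    - [[1, -37, 0], [0, 0, 0], 1]
    - [[0, -37, 0], [0, 0, 0], 1]
    - [[0, -17, 0], [0, 0, 0], 1]
    - [[0, -8, 0], [0, 0, 0], 1]
    - [[0, 0, 0], [0, 0, 0], 1]

```text
t: 23.55
eef_pos: [0.415, 0.3386, 0.1952]
ee_rot: [3.14, 0.002, 0.385]
force: [1.0, -0.4, -0.1]
width: 0.0874
```

arm_command:
  motion:
    - [[0, 0, 0], [0, 0, 0], 1]
    - [[0, 0, 0], [0, 0, 0], 1]

```text
t: 23.72
eef_pos: [0.4161, 0.3366, 0.196]
ee_rot: [3.141, 0.001, 0.382]
force: [-0.6, -0.3, 0.7]
width: 0.0875
```

```bash
python3 plan.py 417 338 200 21.9; python3 - <<'E'
from w import *
im,st=grab('wrist','w10.png'); H,S,V=hsv(im)
measure(im,st,.05,(H>5)&(H<22)&(S>120)&(np.arange(384)[:,None]<225))
i=im.astype(int)
for v in(150,165,180): print([tuple(q) for q in im[v,225:290:4].tolist()])
E
```

```text
t 23.72 pose [416.1 336.6 196. ] 21.87 tilt [-0.04 -0.06] q [ 1.05  0.17 -0.37 -0.   -1.03  0.91]
turn wz -0.03  then shift [ 1.4 -1.  -4. ] w 0.0875
blob px [231 150   6  55 276] ctr [410.4 357.8] size [52.   4.6] yaw 20.7 mean [411.3 357.8]
blob px [263 150   7  50 247] ctr [423.9 330.7] size [47.   4.8] yaw 20.7 mean [424.9 331.2]
[(97, 100, 101), (97, 100, 101), (135, 84, 47), (78, 64, 56), (59, 59, 60), (62, 63, 63), (62, 63, 64), (61, 61, 63), (59, 58, 58), (60, 59, 60), (102, 68, 52), (101, 96, 94), (96, 100, 101), (102, 106, 107), (149, 154, 155), (141, 145, 147), (97, 100, 101)]
[(96, 100, 101), (98, 100, 101), (208, 122, 12), (83, 72, 70), (69, 70, 71), (73, 73, 75), (72, 73, 74), (70, 71, 71), (69, 70, 70), (71, 72, 73), (197, 116, 24), (152, 107, 82), (111, 115, 116), (148, 153, 154), (148, 153, 154), (126, 130, 131), (97, 101, 102)]
[(97, 101, 102), (96, 99, 100), (207, 120, 6), (90, 74, 70), (70, 70, 71), (72, 73, 73), (71, 71, 72), (70, 71, 71), (68, 69, 71), (70, 71, 72), (206, 119, 0), (131, 114, 105), (99, 103, 103), (99, 102, 103), (100, 103, 105), (98, 101, 102), (96, 100, 101)]
```

View pics/w10.png

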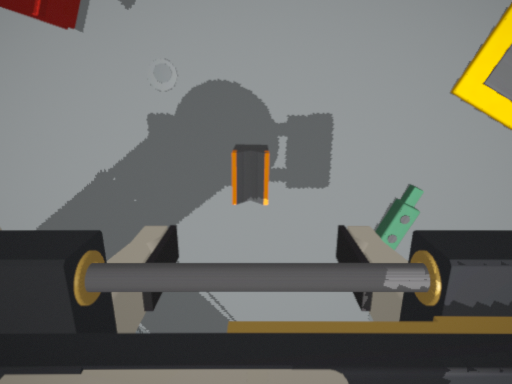

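The tall die is at (251,176), with its orange shoulders at columns 235 and 266, v 150–204.

```bash
python3 plan.py 414.8 343 35 20.7
```

```text
t 23.77 pose [416.2 336.5 196.2] 21.84 tilt [-0.03 -0.04] q [ 1.05  0.17 -0.37 -0.   -1.03  0.91]
turn wz 1.14  then shift [  1.   -6.6 161.2] w 0.0875
```

arm_command:
  motion:
    - [[0, 0, 0], [0, 0, 1.1], 1]
    - [[1, -6.6, 10], [0, 0, 0], 1]
    - [[0, 0, 25], [0, 0, 0], 1]
    - [[0, 0, 30], [0, 0, 0], 1]
    - [[0, 0, 30], [0, 0, 0], 1]
    - [[0, 0, 28], [0, 0, 0], 1]
    - [[0, 0, 20], [0, 0, 0], 1]
    - [[0, 0, 12], [0, 0, 0], 1]
    - [[0, 0, 6], [0, 0, 0], 1]
    - [[0, 0, 0], [0, 0, 0], 0.7]
    - [[0, 0, 0], [0, 0, 0], 0.5]
    - [[0, 0, 0], [0, 0, 0], 0.4]
    - [[0, 0, 0], [0, 0, 0], 0]
    - [[0, 0, 0], [0, 0, 0], 0]
    - [[0, 0, 0], [0, 0, 0], 0]
    - [[0, 0, 0], [0, 0, 0], 0]
    - [[0, 0, 0], [0, 0, 0], 0]
    - [[0, 0, 0], [0, 0, 0], 0]
    - [[0, 0, 0], [0, 0, 0], 0]
  newtons: 45

```text
t: 25.35
eef_pos: [0.4146, 0.3438, 0.0357]
ee_rot: [3.141, 0.0, 0.363]
force: [1.5, -3.6, 3.9]
width: 0.0335
```

arm_command:
  motion:
    - [[0, 0, 0], [0, 0, 0], 0]
    - [[0, 0, 0], [0, 0, 0], 0]

```text
t: 25.52
eef_pos: [0.4146, 0.3438, 0.0358]
ee_rot: [3.141, 0.0, 0.363]
force: [0.7, -3.7, 5.9]
width: 0.0338
```

```bash
python3 plan.py 619 116 170 -6.5
```

```text
t 25.52 pose [414.6 343.8  35.8] 20.81 tilt [-0.   -0.04] q [ 1.06  0.37 -0.54  0.   -0.66  0.88]
turn wz 27.31  then shift [ 228.9  203.2 -134.2] w 0.0338
```

arm_command:
  motion:
    - [[0, 0, -8], [0, 0, 0], 0]
    - [[0, 0, -22], [0, 0, 0], 0]
    - [[0, 0, -30], [0, 0, 6.8], 0]
    - [[0, 0, -30], [0, 0, 6.8], 0]
    - [[0, 0, -28], [0, 0, 6.8], 0]
    - [[0, 0, -16], [0, 0, 6.9], 0]
    - [[12, 11, 0], [0, 0, 0], 0]
    - [[24, 21, 0], [0, 0, 0], 0]
    - [[25, 22, 0], [0, 0, 0], 0]
    - [[25, 22, 0], [0, 0, 0], 0]
    - [[25, 22, 0], [0, 0, 0], 0]
    - [[25, 22, 0], [0, 0, 0], 0]
    - [[25, 22, 0], [0, 0, 0], 0]
    - [[25, 22, 0], [0, 0, 0], 0]
    - [[20, 18, 0], [0, 0, 0], 0]
    - [[14, 13, 0], [0, 0, 0], 0]
    - [[8, 8, 0], [0, 0, 0], 0]
    - [[0, 0, 0], [0, 0, 0], 0]
    - [[0, 0, 0], [0, 0, 0], 0]
    - [[0, 0, 0], [0, 0, 0], 0]

```text
t: 27.18
eef_pos: [0.6173, 0.1173, 0.1691]
ee_rot: [3.142, 0.001, -0.113]
force: [-0.1, -0.4, -6.7]
width: 0.034
```

```bash
python3 plan.py 619 116 45.8 -6.5; python3 - <<'E'
from w import *
im,st=grab('wrist','w11.png'); H,S,V=hsv(im)
measure(im,st,.008,(H>22)&(H<35)&(S>150))
E
```

```text
t 27.18 pose [617.3 117.3 169.1] -6.48 tilt [-0.07  0.01] q [ 0.5   0.34 -0.2  -0.   -1.03  0.96]
turn wz 0.02  then shift [  1.8   1.1 123.3] w 0.034
blob px [ 190  107  139  120 6829] ctr [623.6 114.6] size [128.7 118.5] yaw 83.5 mean [641.1 112.4]
```

View pics/w11.png

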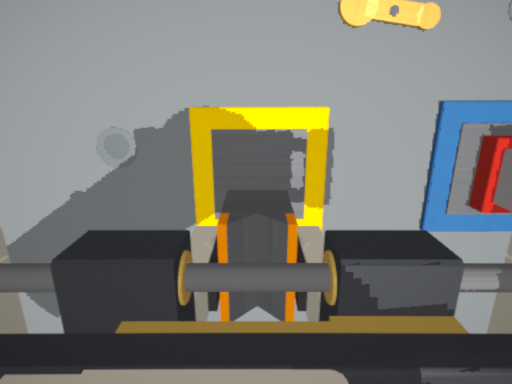

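The die is held over the yellow plate, whose centre comes out at about (618.7,115.5). Lowering.

arm_command:
  motion:
    - [[1, 1.4, 10], [0, 0, 0], 0]
    - [[0, 0, 25], [0, 0, 0], 0]
    - [[0, 0, 25], [0, 0, 0], 0]
    - [[0, 0, 25], [0, 0, 0], 0]
    - [[0, 0, 16], [0, 0, 0], 0]
    - [[0, 0, 10], [0, 0, 0], 0]
    - [[0, 0, 5], [0, 0, 0], 0]
    - [[0, 0, 2], [0, 0, 0], 0]
    - [[0, 0, 0], [0, 0, 0], 0]
    - [[0, 0, 0], [0, 0, 0], 0]
    - [[0, 0, 0], [0, 0, 0], 0]

```text
t: 28.15
eef_pos: [0.6197, 0.1156, 0.0528]
ee_rot: [-3.141, -0.002, -0.113]
force: [0.5, -0.2, -6.0]
width: 0.0334
```

```bash
python3 plan.py 618.7 115.5 45.8 -6.5
```

```text
t 28.15 pose [619.7 115.6  52.8] -6.48 tilt [0.11 0.05] q [ 0.49  0.47 -0.32  0.   -0.79  0.96]
turn wz 0.02  then shift [-1.   0.3  7. ] w 0.0334
```

arm_command:
  motion:
    - [[-0.9, 0.3, 2], [0, 0, 0], 0]
    - [[0, 0, 2], [0, 0, 0], 0]
    - [[0, 0, 1.5], [0, 0, 0], 0]
    - [[0, 0, 1], [0, 0, 0], 0]
    - [[0, 0, 0.5], [0, 0, 0], 0]
    - [[0, 0, 0], [0, 0, 0], 0]
    - [[0, 0, 0], [0, 0, 0], 0]

```text
t: 28.73
eef_pos: [0.618, 0.115, 0.0458]
ee_rot: [3.142, -0.0, -0.113]
force: [-4.8, -0.0, 5.4]
width: 0.0339
```

arm_command:
  motion:
    - [[0, 0, 0], [0, 0, 0], 0.45]
    - [[0, 0, 0], [0, 0, 0], 0.6]
    - [[0, 0, 0], [0, 0, 0], 0.9]
    - [[0, 0, 0], [0, 0, 0], 0.9]
    - [[0, 0, 0], [0, 0, 0], 0.9]
    - [[0, 0, -12], [0, 0, 0], 1]
    - [[0, 0, -28], [0, 0, 0], 1]
    - [[0, 0, -35], [0, 0, 0], 1]
    - [[0, 0, -35], [0, 0, 0], 1]
    - [[0, 0, -28], [0, 0, 0], 1]
    - [[0, 0, -12], [0, 0, 0], 1]
    - [[0, 0, 0], [0, 0, 0], 1]
    - [[0, 0, 0], [0, 0, 0], 1]

```text
t: 29.82
eef_pos: [0.6182, 0.1152, 0.1958]
ee_rot: [-3.14, -0.002, -0.113]
force: [-0.8, -0.3, -0.9]
width: 0.0873
```

```bash
python3 plan.py 567 -367 200 -30.4;  python3 - <<'E'
from w import *
im,st=grab('wrist','w12.png'); H,S,V=hsv(im)
measure(im,st,.06,(H>5)&(H<20)&(S>120)&(np.arange(384)[:,None]<225)&(abs(np.arange(512)-256)<40))
measure(im,st,.008,(H>22)&(H<35)&(S>150)&(np.arange(384)[:,None]<235))
E
```

```text
t 29.82 pose [618.2 115.2 195.8] -6.5 tilt [0.1  0.07] q [ 0.49  0.32 -0.17 -0.   -1.08  0.96]
turn wz 23.9  then shift [199.9 441.8  -4.2] w 0.0873
blob px [238 154   6  57 315] ctr [620.9 130. ] size [ 4.5 52.4] yaw -7.3 mean [622.2 129.6]
blob px [272 155   5  37 182] ctr [626.1  99. ] size [ 3.6 33.1] yaw -5.8 mean [626.4  99.1]
blob px [271 197   5  14  69] ctr [597.8 102.8] size [ 3.7 12.7] yaw -5.8 mean [597.9 102.8]
blob px [ 194  108  128  119 7217] ctr [618.4 115. ] size [128.7 128.1] yaw 83.5 mean [624.5 114.3]
```

View pics/w12.png

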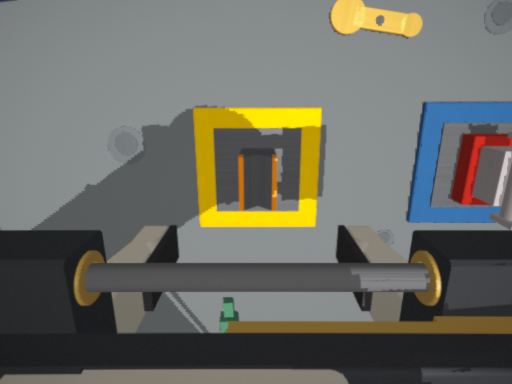

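The tall die stands centred on the yellow plate at (258,182), off by under 1 mm. Last is the brass roller.

arm_command:
  motion:
    - [[0, 0, 0], [0, 0, 6], 1]
    - [[0, 0, 0], [0, 0, 6], 1]
    - [[0, 0, 0], [0, 0, 6], 1]
    - [[0, 0, 0], [0, 0, 5.9], 1]
    - [[8, 17, 0], [0, 0, 0], 1]
    - [[15, 33, 0], [0, 0, 0], 1]
    - [[15, 33, 0], [0, 0, 0], 1]
    - [[15, 33, 0], [0, 0, 0], 1]
    - [[15, 33, 0], [0, 0, 0], 1]
    - [[15, 33, 0], [0, 0, 0], 1]
    - [[15, 33, 0], [0, 0, 0], 1]
    - [[15, 33, 0], [0, 0, 0], 1]
    - [[15, 33, 0], [0, 0, 0], 1]
    - [[15, 33, 0], [0, 0, 0], 1]
    - [[15, 33, 0], [0, 0, 0], 1]
    - [[15, 33, 0], [0, 0, 0], 1]
    - [[14, 33, 0], [0, 0, 0], 1]
    - [[8, 19, 0], [0, 0, 0], 1]
    - [[5, 9, 0], [0, 0, 0], 1]
    - [[0, 0, 0], [0, 0, 0], 1]

```text
t: 31.53
eef_pos: [0.5662, -0.3684, 0.1924]
ee_rot: [3.141, 0.003, -0.533]
force: [0.4, 0.1, -0.5]
width: 0.0877
```

arm_command:
  motion:
    - [[0, 0, 0], [0, 0, 0], 1]
    - [[0, 0, 0], [0, 0, 0], 1]

```text
t: 31.7
eef_pos: [0.5674, -0.3655, 0.1937]
ee_rot: [3.142, 0.001, -0.53]
force: [0.5, 0.0, -0.1]
width: 0.0873
```

```bash
python3 plan.py 567 -367 200 -30.4;  python3 - <<'E'
from w import *
im,st=grab('wrist','w13.png'); H,S,V=hsv(im)
m=(H>10)&(H<28)&(S>110)&(np.arange(384)[:,None]<228)
measure(im,st,.018,m)
measure(im,st,.036,m)
a=np.argwhere(m[:, 200:320])+[0,200]; print('v',a[:,0].min(),a[:,0].max())
for v in range(a[:,0].min(),a[:,0].max()+1,4):
  q=a[a[:,0]==v][:,1]; print(v,q.min(),q.max(),end='; ')
print(im[a[:,0].min()-2:a[:,0].min()+14,257,0], im[a[:,0].max()-10:a[:,0].max()+3,257,0])
E
```

```text
t 31.7 pose [ 567.4 -365.5  193.7] -30.36 tilt [-0.08  0.04] q [-0.28  0.39 -0.06 -0.   -1.12  1.33]
turn wz 0.04  then shift [ 0.4  1.5 -6.3] w 0.0873
blob px [ 239  134   39   86 2716] ctr [ 561.6 -363.9] size [37.8 90.5] yaw -30.1 mean [ 562.4 -364.4]
blob px [ 239  134   39   86 2716] ctr [ 565.8 -366.2] size [35.7 85.3] yaw -30.1 mean [ 566.6 -366.8]
v 134 219
134 250 273; 138 240 276; 142 239 277; 146 243 273; 150 243 273; 154 243 273; 158 243 273; 162 243 273; 166 243 273; 170 243 273; 174 243 273; 178 243 273; 182 243 273; 186 244 273; 190 244 273; 194 244 273; 198 244 273; 202 244 273; 206 243 274; 210 242 275; 214 242 276; 218 242 276; [141 137 121  89 106 143 197 250 255 255 255 254 233 190 180 173] [171 173 190 223 227 209 250 255 250 246 231 162 142]
```

View pics/w13.png

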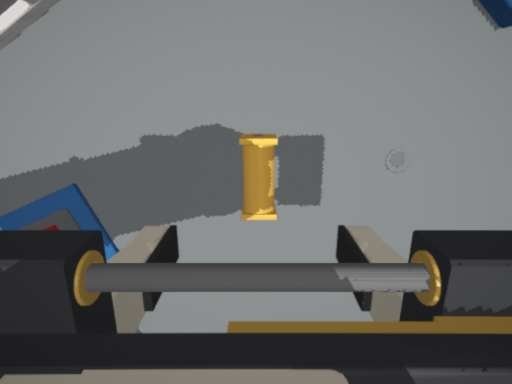

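The brass roller is at (258,178), with the collar top faces at v 138–144 and 213–219. Its centre is about (564,-365.2).

```bash
python3 plan.py 564 -365.2 34 -30.1
```

```text
t 31.75 pose [ 567.6 -365.3  194.1] -30.32 tilt [-0.04  0.03] q [-0.28  0.39 -0.06 -0.   -1.12  1.33]
turn wz -0.22  then shift [ -3.2   1.8 160.1] w 0.0876
```

arm_command:
  motion:
    - [[0, 0, 0], [0, 0, -0.2], 1]
    - [[-3.2, 1.8, 10], [0, 0, 0], 1]
    - [[0, 0, 25], [0, 0, 0], 1]
    - [[0, 0, 30], [0, 0, 0], 1]
    - [[0, 0, 30], [0, 0, 0], 1]
    - [[0, 0, 28], [0, 0, 0], 1]
    - [[0, 0, 20], [0, 0, 0], 1]
    - [[0, 0, 11], [0, 0, 0], 1]
    - [[0, 0, 6], [0, 0, 0], 1]
    - [[0, 0, 0], [0, 0, 0], 0.7]
    - [[0, 0, 0], [0, 0, 0], 0.5]
    - [[0, 0, 0], [0, 0, 0], 0.4]
    - [[0, 0, 0], [0, 0, 0], 0]
    - [[0, 0, 0], [0, 0, 0], 0]
    - [[0, 0, 0], [0, 0, 0], 0]
    - [[0, 0, 0], [0, 0, 0], 0]
    - [[0, 0, 0], [0, 0, 0], 0]
    - [[0, 0, 0], [0, 0, 0], 0]
    - [[0, 0, 0], [0, 0, 0], 0]
  newtons: 45

```text
t: 33.33
eef_pos: [0.5641, -0.3663, 0.0347]
ee_rot: [-3.141, -0.0, -0.527]
force: [0.6, 2.3, 1.0]
width: 0.0309
```

arm_command:
  motion:
    - [[0, 0, 0], [0, 0, 0], 0]
    - [[0, 0, 0], [0, 0, 0], 0]

```text
t: 33.5
eef_pos: [0.564, -0.3663, 0.0347]
ee_rot: [-3.141, -0.0, -0.527]
force: [-0.5, 1.8, 1.9]
width: 0.0311
```

```bash
python3 plan.py 618.2 115 170 -6.5
```

```text
t 33.5 pose [ 564.  -366.3   34.7] -30.18 tilt [0.02 0.  ] q [-0.29  0.54 -0.23 -0.   -0.8   1.33]
turn wz -23.68  then shift [  -0.7 -484.3 -135.3] w 0.0311
```

arm_command:
  motion:
    - [[0, 0, -8], [0, 0, 0], 0]
    - [[0, 0, -25], [0, 0, 0], 0]
    - [[0, 0, -30], [0, 0, -5.9], 0]
    - [[0, 0, -32], [0, 0, -5.9], 0]
    - [[0, 0, -30], [0, 0, -5.9], 0]
    - [[0, 0, -15], [0, 0, -5.9], 0]
    - [[0, -18, 0], [0, 0, 0], 0]
    - [[0, -34, 0], [0, 0, 0], 0]
    - [[0, -34, 0], [0, 0, 0], 0]
    - [[0, -34, 0], [0, 0, 0], 0]
    - [[0, -34, 0], [0, 0, 0], 0]
    - [[0, -34, 0], [0, 0, 0], 0]
    - [[0, -34, 0], [0, 0, 0], 0]
    - [[0, -34, 0], [0, 0, 0], 0]
    - [[0, -34, 0], [0, 0, 0], 0]
    - [[0, -34, 0], [0, 0, 0], 0]
    - [[0, -34, 0], [0, 0, 0], 0]
    - [[0, -34, 0], [0, 0, 0], 0]
    - [[0, -34, 0], [0, 0, 0], 0]
    - [[0, -28, 0], [0, 0, 0], 0]

```text
t: 35.17
eef_pos: [0.6151, 0.0865, 0.1741]
ee_rot: [3.141, 0.002, -0.115]
force: [1.4, -0.2, -5.8]
width: 0.0305
```

arm_command:
  motion:
    - [[0, -18, 0], [0, 0, 0], 0]
    - [[0, -10, 0], [0, 0, 0], 0]
    - [[0, 0, 0], [0, 0, 0], 0]
    - [[0, 0, 0], [0, 0, 0], 0]
    - [[0, 0, 0], [0, 0, 0], 0]

```text
t: 35.58
eef_pos: [0.6186, 0.1114, 0.1742]
ee_rot: [3.141, 0.001, -0.116]
force: [-0.1, -0.5, -5.1]
width: 0.0309
```

```bash
python3 plan.py 618.7 115 86.3 -6.5; python3 -c "
from h import *
grab('wrist','w14.png')"
```

```text
t 35.58 pose [618.6 111.4 174.2] -6.63 tilt [-0.07 -0.03] q [ 0.49  0.34 -0.2  -0.   -1.04  0.97]
turn wz -0.13  then shift [-0.3 -3.6 87.9] w 0.0309
```

View pics/w14.png

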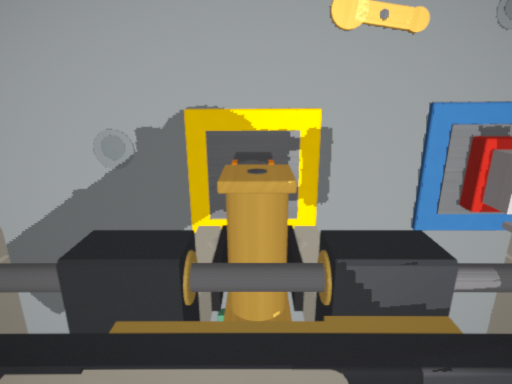

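The brass roller is held level above the tall die (shoulder tips at (236,162) and (271,162)), about 3.6 mm off in y. Correcting that and lowering.

arm_command:
  motion:
    - [[-0.8, -3.6, 5], [0, 0, -0.1], 0]
    - [[0, 0, 20], [0, 0, 0], 0]
    - [[0, 0, 25], [0, 0, 0], 0]
    - [[0, 0, 18], [0, 0, 0], 0]
    - [[0, 0, 8], [0, 0, 0], 0]
    - [[0, 0, 4], [0, 0, 0], 0]
    - [[0, 0, 0], [0, 0, 0], 0]
    - [[0, 0, 0], [0, 0, 0], 0]
    - [[0, 0, 0], [0, 0, 0], 0]

```text
t: 36.38
eef_pos: [0.6197, 0.1163, 0.0959]
ee_rot: [-3.141, -0.002, -0.113]
force: [-0.1, 0.1, -5.0]
width: 0.0312
```

```bash
python3 plan.py 618.7 115 86.3 -6.5
```

```text
t 36.38 pose [619.7 116.3  95.9] -6.48 tilt [0.12 0.04] q [ 0.49  0.42 -0.28  0.   -0.87  0.96]
turn wz 0.02  then shift [-0.8  1.4  9.6] w 0.0312
```

arm_command:
  motion:
    - [[-0.7, 1.3, 2], [0, 0, 0], 0]
    - [[0, 0, 2.5], [0, 0, 0], 0]
    - [[0, 0, 2], [0, 0, 0], 0]
    - [[0, 0, 1.5], [0, 0, 0], 0]
    - [[0, 0, 1], [0, 0, 0], 0]
    - [[0, 0, 0.5], [0, 0, 0], 0]
    - [[0, 0, 0], [0, 0, 0], 0]
    - [[0, 0, 0], [0, 0, 0], 0]

```text
t: 37.05
eef_pos: [0.618, 0.115, 0.0863]
ee_rot: [-3.141, -0.001, -0.113]
force: [-4.1, 1.2, 5.3]
width: 0.0308
```

arm_command:
  motion:
    - [[0, 0, 0], [0, 0, 0], 0.38]
    - [[0, 0, 0], [0, 0, 0], 0.42]
    - [[0, 0, 0], [0, 0, 0], 0.5]
    - [[0, 0, 0], [0, 0, 0], 0.7]
    - [[0, 0, 0], [0, 0, 0], 0.9]
    - [[0, 0, 0], [0, 0, 0], 0.9]
    - [[0, 0, 0], [0, 0, 0], 0.9]
    - [[0, 0, -10], [0, 0, 0], 1]
    - [[0, 0, -25], [0, 0, 0], 1]
    - [[0, 0, -30], [0, 0, 0], 1]
    - [[0, 0, -30], [0, 0, 0], 1]
    - [[0, 0, -20], [0, 0, 0], 1]
    - [[0, 0, 0], [0, 0, 0], 1]
    - [[0, 0, 0], [0, 0, 0], 1]
    - [[0, 0, 0], [0, 0, 0], 1]

```text
t: 38.3
eef_pos: [0.6175, 0.1147, 0.2001]
ee_rot: [-3.141, 0.0, -0.113]
force: [0.9, 0.2, 0.4]
width: 0.0877
```

```bash
python3 - <<'E'
from w import *
im,st=grab('wrist','w15.png'); t,_=grab('top','t1.png'); s,_=grab('scene','s1.png')
H,S,V=hsv(im); v=np.arange(384)[:,None]
measure(im,st,.0876,(H>12)&(H<22)&(S>150)&(v<240)&(abs(np.arange(512)-256)<30))
c=np.hstack([im[90:240,180:340],]); c=cv2.resize(c,(480,450))
d=cv2.resize(s[130:270,140:340],(643,450))[:, :320*2]
r=cv2.resize(t[130:250,150:350],(640,384))
print(st['eef_pos'],st['force'])
cv2.imwrite('pics/fin.png',np.vstack([cv2.resize(np.hstack([c,d]),(800,321)),cv2.resize(r,(465,279)).copy() if 0 else np.pad(cv2.resize(r,(465,279)),((0,0),(0,335),(0,0)))])[:,:,::-1])
E
```

```text
blob px [ 235  138   42   98 3397] ctr [619.8 115.4] size [32.7 83.9] yaw -6.2 mean [622.8 114.9]
[0.61751859 0.11472794 0.20007803] [0.89138195 0.21374398 0.38703383]
```

View pics/fin.png

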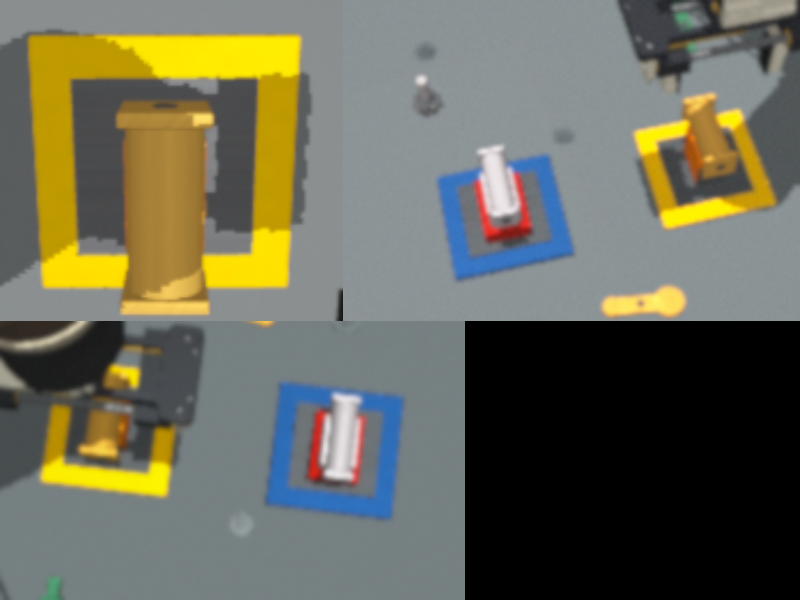

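The brass roller is seated along the tall V and the steel roller is seated on the blue stack. The arm is clear of everything, so I'm handing in.

```bash
python3 -c "
from station import arm
arm.job_done(); print(arm.get_state()['t'])"
```

```text
the job is handed in; nothing more can be done
the job is handed in; nothing more can be done
```

All five pieces were placed in order, released and left at rest, and I handed the job in at about 38 s of the 136 s allowed. The hand-in gave no verdict.

- **Blue plate:** the riser measured within 1 mm of the plate's middle, and the short die about 1 mm from the riser's middle. The steel roller touched down at its expected seated height, but I checked its centring only by eye and from the gripper position.
- **Yellow plate:** the tall die measured within 1 mm of the plate's middle. The brass roller also touched down at its expected height, and in the last picture it lay about 1–2 mm from the die's middle and within about 0.3° of the V.
- **Robot and bystanders:** the gripper was open and clear at 200 mm height, with only about 1 N on the wrist. I never came near the gauge finger, radius gauge or screw, and where they showed in the later pictures they looked undisturbed. I did not re-measure their positions.

No check failed or disagreed. I viewed 16 pictures, two over the budget of 14.

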